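Fill the gaps in the bottle tray

ROBOT

A 6-joint arm with a two-finger parallel gripper is mounted at the origin on the work surface. World frame = base frame: x ahead of the robot, y to its left, z up, the work surface at z = 0. Lengths are in mm, angles in rad, forces in N, time in s.
With the tool pointing down it reaches from about 275 to 750 mm from the base axis. Payload 10.2 kg.
Tool frame: the origin (TCP) lies at the very end of the fingers, on their centre line; the grasp point (between the pads) lies 19 mm behind it (ctrl.tcp_to_grasp is the distance from the TCP to the grasp point, in mm); z points along the fingers, x is the direction in which the jaws open and shut, and the axes are right-handed (so a half turn about z gives the same grasp; the last joint's range is limited). The gripper opens to 85 mm and grips with 20 to 120 N. Pads are 22 mm wide; open, the fingers measure 114 mm over their backs; the gripper's body (76 mm by 85 mm) begins 54 mm behind the grasp point. The pads swing forward as they close: fully open they stand 13 mm farther back than shut.
Start: joints at [1.068, 0.313, 1.498, -0, 1.331, -0.223], TCP at [144.999, 504.586, 231.294] pointing down, gripper open.
Joint ranges: [-2.94, 2.94], [-0.97, 2.17], [0.19, 2.56], [-1.23, 4.37], [0.02, 3.11], [-2.88, 2.88]. Speed limits (rad/s): [2.39, 2.39, 3.01, 3.14, 3.14, 3.14].

INTERFACE

Orientations are given as a unit quaternion [w, x, y, z].
In Python, from rig import monitor, vision, order, ctrl gives the robot as it stands. The module is installed in compiled form; this text tells all that it offers.
- The arm moves only by the shell command python3 -m pendant 'ROWS' [FORCE]. ROWS is JSON, a list that holds one entry, the list of rows, each a list of 5 numbers: the closure, from -1 (fully open) to 1 (shut), then the shift along the world's x, y, z in m, then the turn about the world's z in degrees. In form: [[[fingers, dx, dy, dz, spin], ...]]. A call has 1 to 20 rows; each row is the pose to reach, as a shift and turn from the pose commanded when the call began; what a row does not reach only later rows make up. A row lasts 1/10 s, in which the tool goes at most 50 mm and 8.59 degrees, less where a joint would pass 70% of its speed; a pose out of reach is approached as far as the arm can. A call with a gripper value outside its range is refused whole. The fingers move at their own pace and stop on an object; FORCE is the grip in N (left out, the last holds). Time passes only in rows, so rows that repeat a pose let the fingers close. It gives the time, the measured TCP pose, the force and the opening at its end, in the units of the state.
- monitor.sense(): the state, without advancing time (a new reading comes with each control period).
- vision.capture(name): name is "scene" or "top"; returns (picture, depth): 384x512x3 uint8, red, green, blue; 384x512 float32, mm along the optical axis (not along the pixel's ray), 0 where there is no reading.
- vision.camera_info(name): a dict with "fov_y" (degrees; the focal length in pixels is half the picture's height over the tangent of half this angle, whatever the lens; pixels are square), "cx", "cy" (the principal point, pixels), "distortion" ([k1, k2, p1, p2, k3] as OpenCV has them; the pictures are not rectified), "R" (3x3) and "t" (3): a world point X has camera coordinates R X + t. Camera axes: x right, y down, z forward; pixel columns grow to the right and rows downward; lengths in mm; the calibration is good to about 2 mm. A picture is of the moment at which its call begins. camera_info takes no time and is no camera call.
- order.finish_job(): hands the job in, once; it reports no verdict.
The state is a dict: "time_s": time; "joints": joint angles; "dq": joint speeds; "tau": joint torques, N m; "eef_pos": TCP position; "ee_rot": TCP orientation; "force": force on the tool from outside, world axes, zero at the start; "wrist_torque": the same for the moment, N m; "grip_width": opening from 0.0 (shut) to 1.0 (fully open).
Only numpy, scipy, OpenCV 4.12 (cv2) and the standard library are available. Lean on these libraries where they do the work, as an engineer would, in place of code of your own. Each camera call takes 0.05 s, during which the arm holds its last target.

TASK

Two pockets of the six-pocket bottle tray in the cold store are empty. Take the two spare drink bottles of the same size as those in the tray from among the goods on the table beside it and stand one upright, fully down, in each empty pocket, setting them down rather than dropping them. Leave the four bottles that are already in the tray in their pockets.

Things in the scene. Friction and masses are not known exactly. Their poses are not given: they have to be found in the camera images.
- tray: fixed off-white bottle tray, 200 (its x) x 295 (its y) x 36 mm high, six square pockets, four holding a bottle, two empty. Origin: centre of its underside, on the table; z up. Pocket centres: x = -47.5, 47.5 and y = -95, 0, 95 mm in its frame. Pockets 76 mm square, 30 mm deep, floor 6 mm above the table. Handle loops stick out 17 mm at both y ends.
- spare_a_mid (a point): a spare white drink bottle, dark screw cap, 120 mm tall: body 54 mm across up to 84 mm, cap 38 mm across over the top 24 mm; 0.14-0.28 kg. Point: on its axis half-way up, 60 mm above its base; z to the cap. Upright on the table beside the tray; a bigger bottle (70 x 155 mm tall), a smaller one (40 x 82 mm) and an amber jar stand near it, at least 105 mm centre to centre.
- spare_b_mid (a point): a spare white drink bottle, dark screw cap, 120 mm tall: body 54 mm across up to 84 mm, cap 38 mm across over the top 24 mm; 0.14-0.28 kg. Point: on its axis half-way up, 60 mm above its base; z to the cap. Upright on the table beside the tray; a bigger bottle (70 x 155 mm tall), a smaller one (40 x 82 mm) and an amber jar stand near it, at least 105 mm centre to centre.
- bottle_1_mid (a point): a white drink bottle, dark screw cap, 120 mm tall: body 54 mm across up to 84 mm, cap 38 mm across over the top 24 mm; 0.14-0.28 kg. Point: on its axis half-way up, 60 mm above its base; z to the cap. Stands from the start in one of the tray's pockets (any), within 5 mm of its centre.
- bottle_2_mid (a point): a white drink bottle, dark screw cap, 120 mm tall: body 54 mm across up to 84 mm, cap 38 mm across over the top 24 mm; 0.14-0.28 kg. Point: on its axis half-way up, 60 mm above its base; z to the cap. Stands from the start in one of the tray's pockets (any), within 5 mm of its centre.
- bottle_3_mid (a point): a white drink bottle, dark screw cap, 120 mm tall: body 54 mm across up to 84 mm, cap 38 mm across over the top 24 mm; 0.14-0.28 kg. Point: on its axis half-way up, 60 mm above its base; z to the cap. Stands from the start in one of the tray's pockets (any), within 5 mm of its centre.
- bottle_4_mid (a point): a white drink bottle, dark screw cap, 120 mm tall: body 54 mm across up to 84 mm, cap 38 mm across over the top 24 mm; 0.14-0.28 kg. Point: on its axis half-way up, 60 mm above its base; z to the cap. Stands from the start in one of the tray's pockets (any), within 5 mm of its centre.
Mind the look-alikes: they are no part of the job. Leave any blue or red look-alike of the part that bears bottle_1_mid alone.

How it is judged (in metres and radians):
At the end, for the whole second after the job is handed in: All six bottles (the two spares and the four that were there) stand in the tray's pockets, one in each: centre within the pockets' area (65 mm in x and 113 mm in y of the tray's centre), base on the pocket floor within 10 mm, upright within 10 degrees, at rest (x of spare_a_mid in the frame of tray between -0.065 and 0.065 m and y of spare_a_mid in the frame of tray between -0.113 and 0.113 m and z of spare_a_mid in the frame of tray between 0.056 and 0.076 m and angle between each of spare_a_mid, spare_b_mid, bottle_1_mid, bottle_2_mid, bottle_3_mid, bottle_4_mid's own z axis and vertical below 0.175 rad and linear speed of each of spare_a, spare_b, bottle_1, bottle_2, bottle_3, bottle_4 below 0.03 m/s and x of spare_b_mid in the frame of tray between -0.065 and 0.065 m and y of spare_b_mid in the frame of tray between -0.113 and 0.113 m and z of spare_b_mid in the frame of tray between 0.056 and 0.076 m and x of bottle_1_mid in the frame of tray between -0.065 and 0.065 m and y of bottle_1_mid in the frame of tray between -0.113 and 0.113 m and z of bottle_1_mid in the frame of tray between 0.056 and 0.076 m and x of bottle_2_mid in the frame of tray between -0.065 and 0.065 m and y of bottle_2_mid in the frame of tray between -0.113 and 0.113 m and z of bottle_2_mid in the frame of tray between 0.056 and 0.076 m and x of bottle_3_mid in the frame of tray between -0.065 and 0.065 m and y of bottle_3_mid in the frame of tray between -0.113 and 0.113 m and z of bottle_3_mid in the frame of tray between 0.056 and 0.076 m and x of bottle_4_mid in the frame of tray between -0.065 and 0.065 m and y of bottle_4_mid in the frame of tray between -0.113 and 0.113 m and z of bottle_4_mid in the frame of tray between 0.056 and 0.076 m); the robot touches nothing.
It fails at once if a bottle that was already in the tray is taken out of its pocket (moved more than 40 mm) (distance of any of bottle_1_mid, bottle_2_mid, bottle_3_mid, bottle_4_mid from where it was at the start of the episode above 0.04 m).
It fails at once if a spare is dropped (free of the fingers and faster than 0.9 m/s, a fall of about 40 mm) ((contact force between spare_a and the fingers below 0.05 N and linear speed of spare_a above 0.9 m/s) or (contact force between spare_b and the fingers below 0.05 N and linear speed of spare_b above 0.9 m/s)).
It also fails if it takes over 64 s, if anything falls off the work surface, if the arm or the gripper's body presses on something with over 40 N, if the wrist force passes 120 N, or if a joint passes its speed limit or range.

## Working session

There is one attempt and no reset: what is moved stays moved. The work goes in short steps, Python scripts to look and compute and a shell command to move; the robot and the scene stay as the last step left them, time stands still between calls to the robot, and variables do not carry over. Pictures are saved under pics/ and viewed, and the job is handed in when it is done.

```bash
mkdir -p pics; cat > h.py <<'E'
import numpy as np, cv2
from rig import monitor, vision, order, ctrl
def cap(name,tag):
    p,d=vision.capture(name); np.savez(f'pics/{tag}.npz',p=p,d=d)
    cv2.imwrite(f'pics/{tag}.png',cv2.resize(p[:,:,::-1],(768,576),interpolation=cv2.INTER_CUBIC)); return p,d
def K(name):
    i=vision.camera_info(name); f=192/np.tan(np.radians(i['fov_y'])/2)
    return np.array([[f,0,i['cx']],[0,f,i['cy']],[0,0,1]]),np.array(i['distortion'],float),np.array(i['R']),np.array(i['t']).ravel()
def ray(name,u,v):
    k,D,R,t=K(name); q=cv2.undistortPoints(np.array([[[u,v]]],float),k,D)[0,0]
    return -R.T@t, R.T@np.array([q[0],q[1],1])
def atz(name,u,v,z):
    o,r=ray(name,u,v); return o+r*(z-o[2])/r[2]
def atd(name,u,v,d):
    o,r=ray(name,u,v); return o+r*d
def cloud(name,d):
    k,D,R,t=K(name); v,u=np.mgrid[0:384,0:512]
    q=cv2.undistortPoints(np.stack([u.ravel(),v.ravel()],1)[:,None].astype(float),k,D)[:,0]
    P=np.c_[q,np.ones(len(q))]*d.ravel()[:,None]
    return ((P-t)@R).reshape(384,512,3)
E
python3 - <<'E'
from h import *
s=monitor.sense();print(s)
for n in('top','scene'):
    cap(n,n+'0'); i=vision.camera_info(n); print(n,i, -np.array(i['R']).T@np.array(i['t']).ravel())
E
```

```text
{'time_s': 0.0, 'joints': array([ 1.06759633e+00,  3.13436959e-01,  1.49846271e+00,  2.31522661e-06,
        1.33098743e+00, -2.23389837e-01]), 'dq': array([-1.96646585e-03, -5.24430079e-04, -1.33182238e-04,  2.60160074e-05,
        6.31922751e-04,  3.63053008e-04]), 'tau': array([-9.47589092e-05, -4.12270010e+01, -2.59739470e+01, -1.78451455e-04,
        4.17507268e-03, -1.30525598e-05]), 'eef_pos': array([144.86647626, 504.34293346, 230.73209958]), 'ee_rot': array([ 2.64129173e-04,  7.98803227e-01,  6.01592042e-01, -5.90877461e-04]), 'force': array([ 1.60457282,  0.22242612, -0.33230497]), 'wrist_torque': array([0.00672278, 0.00700305, 0.02969341]), 'grip_width': 1.0009626347212406}
top {'fov_y': 45.48599966924157, 'cx': 250.8846412396922, 'cy': 190.64749436272032, 'distortion': array([-0.11269099,  0.        ,  0.        ,  0.        ,  0.        ]), 'R': array([[ 0.00539033, -0.9999849 , -0.00107154],
       [-0.98542727, -0.00512967, -0.17001997],
       [ 0.1700119 ,  0.00197239, -0.98544003]]), 't': array([ -57.82449141,  506.85950569, 1260.2977363 ])} [ 285.51925132  -57.70939204 1328.06212115]
scene {'fov_y': 47.55416947917527, 'cx': 256.69860072178886, 'cy': 191.66121771737116, 'distortion': array([-0.14392202,  0.        ,  0.        ,  0.        ,  0.        ]), 'R': array([[-0.06084431,  0.99786213,  0.02385679],
       [ 0.54665951,  0.05331117, -0.83565621],
       [-0.83514152, -0.03780339, -0.5487345 ]]), 't': array([  63.60171722, -222.78052229, 1663.11359054])} [1514.59010031   11.2822734   724.92254271]
```

View pics/top0.png

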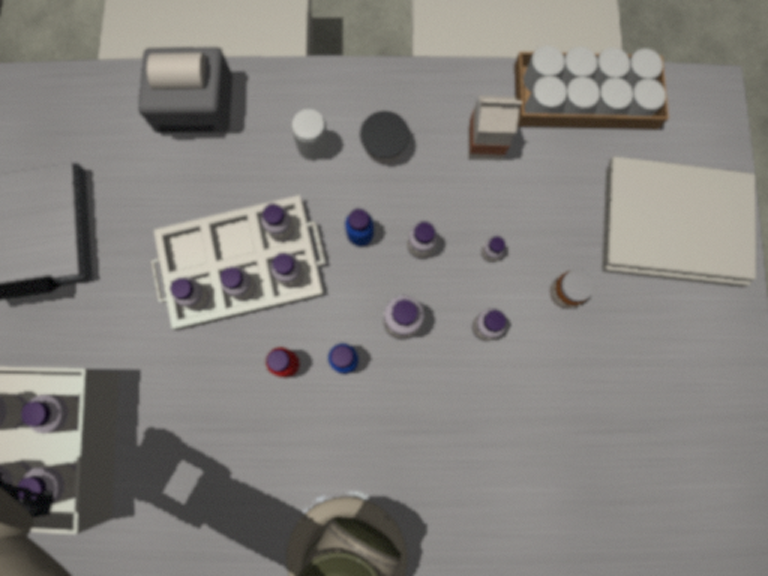

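View pics/scene0.png

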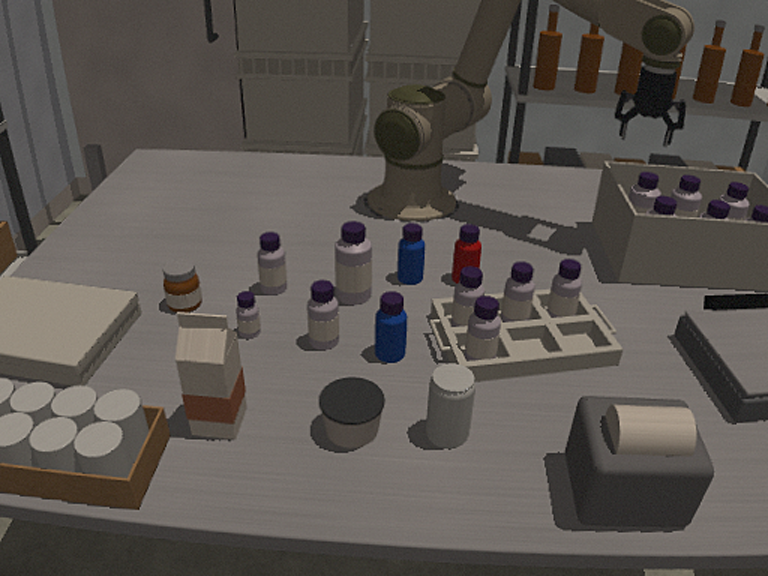

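The top view (768 px scale) shows spare candidates with caps at (424,233) and (493,322). The big bottle is at (404,313) and the small one at (496,245). The empty pockets are at about (188,250) and (236,238). I'll measure with the depth cloud.

```bash
python3 - <<'E'
from h import *
z=np.load('pics/top0.npz'); p,d=z['p'],z['d']; C=cloud('top',d)
hsv=cv2.cvtColor(p,cv2.COLOR_RGB2HSV)
print(p[155,282],p[215,329])
m=((p[:,:,2].astype(int)-p[:,:,1]>15)&(p[:,:,0].astype(int)-p[:,:,1]>2)).astype(np.uint8)
n,l,st,ce=cv2.connectedComponentsWithStats(m)
for i in range(1,n):
    if st[i,4]<40: continue
    q=C[l==i]; zz=np.percentile(q[:,2],70); top=q[abs(q[:,2]-zz)<4]
    print(ce[i].round(1),st[i,4],'ztop',zz.round(1),'mean',top.mean(0).round(1),'bbox mid',((top.min(0)+top.max(0))/2).round(1),'size',np.ptp(top,axis=0).round(1), 'atz',atz('top',*ce[i],zz).round(1))
# tray rim
sel=(abs(C[:,:,2]-36)<4)&(C[:,:,1]>20)&(C[:,:,1]<420)&(C[:,:,0]>200)&(C[:,:,0]<620)
mm=sel.astype(np.uint8); n,l,st,ce=cv2.connectedComponentsWithStats(mm)
for i in range(1,n):
    if st[i,4]>60: print('tray',ce[i],st[i]); 
    if st[i,4]>60: print(cv2.minAreaRect(C[l==i][:,:2].astype(np.float32)), C[l==i].mean(0))
cr=p[110:230,90:360][:,:,::-1]
cv2.imwrite('pics/crop0.png',cv2.resize(cr,None,fx=2.9,fy=2.9,interpolation=cv2.INTER_CUBIC))
E
```

```text
[64 45 81] [64 46 82]
[181.8 142.5] 133 ztop 127.0 mean [625.3 133.4 126.3] bbox mid [625.2 134.4 126.8] size [32.  36.1  7.5] atz [624.6 133.4 127. ]
[238.8 145.9] 145 ztop 121.2 mean [618.9 -20.6 120.4] bbox mid [619.7 -20.7 121.1] size [34.4 35.6  7.7] atz [617.2 -21.8 121.2]
[282.5 154.5] 146 ztop 121.4 mean [ 595.1 -139.6  120.6] bbox mid [ 595.2 -140.5  121.4] size [35.1 35.4  8. ] atz [ 593.8 -140.5  121.4]
[330.9 162.5] 77 ztop 83.3 mean [ 582.3 -278.7   82.7] bbox mid [ 581.8 -278.    83.2] size [26.  25.1  7.5] atz [ 581.3 -278.7   83.3]
[188.4 175.6] 148 ztop 127.2 mean [534.1 113.1 126.5] bbox mid [534.4 114.  127.1] size [33.1 32.6  7.8] atz [532.8 112.5 127.2]
[153.9 184.7] 148 ztop 127.0 mean [508.2 205.  126.2] bbox mid [507.  206.3 126.7] size [33.3 36.1  7.2] atz [507.4 205.  127. ]
[120.7 192. ] 143 ztop 126.9 mean [488.4 295.3 126.2] bbox mid [487.7 296.4 127. ] size [32.6 33.2  7.8] atz [487.2 294.4 126.9]
[269.4 207.7] 219 ztop 156.0 mean [ 444.5 -103.1  155.2] bbox mid [ 443.  -103.7  155.9] size [41.7 39.   7.8] atz [ 443.4 -103.4  156. ]
[329.6 213.4] 151 ztop 121.5 mean [ 434.1 -265.2  120.7] bbox mid [ 433.5 -265.   121.4] size [34.8 35.7  7.7] atz [ 433.2 -265.   121.5]
[227.6 237.2] 162 ztop 121.0 mean [369.4   6.9 120.2] bbox mid [368.5   5.8 120.5] size [34.3 34.4  6.8] atz [369.    5.4 121. ]
[184.9 239.9] 174 ztop 121.2 mean [361.5 118.4 120.5] bbox mid [361.1 118.9 121.1] size [37.  35.2  7.8] atz [361.1 117.9 121.2]
[ 22.3 275.5] 223 ztop 161.4 mean [260.9 537.4 160.7] bbox mid [260.4 538.1 161.4] size [39.1 45.1  7.8] atz [260.6 536.  161.4]
[ 20.5 322.9] 118 ztop 161.5 mean [140.1 534.8 160.4] bbox mid [140.4 536.2 161.3] size [22.8 41.   7.3] atz [139.7 533.4 161.5]
tray [155.26598985 182.66345178] [ 103  153  111   67 1970]
((540.8866577148438, 214.60548400878906), (199.03428649902344, 310.5693359375), 7.723121166229248) [530.73791073 221.47638633  35.91149745]
```

View pics/crop0.png

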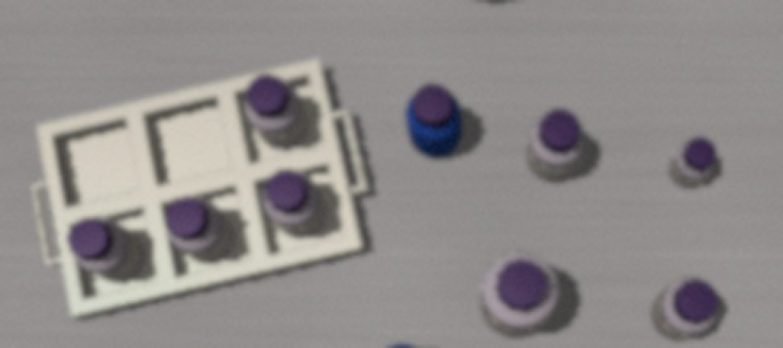

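```bash
python3 - <<'E'
from h import *
z=np.load('pics/top0.npz'); p,d=z['p'],z['d']; C=cloud('top',d)
cs=np.array([atz('top',90+x/2.9-.3,110+y/2.9-.3,36)[:2] for x,y in[(40,125),(320,60),(368,248),(75,318)]])
print(cs.round(1),cs.mean(0)); 
for i in range(4): e=cs[i]-cs[(i+1)%4]; print(np.linalg.norm(e).round(1),np.degrees(np.arctan2(e[1],e[0])).round(1))
# pocket holes: inner floor, corners in crop (floor edges)
for n,(x,y) in dict(P1=(100,168),P2=(192,145)).items(): print(n,atz('top',90+x/2.9,110+y/2.9,6).round(1))
# fit pose using rim mask
sel=(abs(C[:,:,2]-36)<3)&(C[:,:,1]>20)&(C[:,:,1]<420)&(C[:,:,0]>380)&(C[:,:,0]<700)
P=C[sel][:,:2]
from scipy.optimize import minimize
def cost(v):
    c,s=np.cos(v[2]),np.sin(v[2]); q=(P-v[:2])@np.array([[c,-s],[s,c]])
    inr=(abs(q[:,0])<100)&(abs(q[:,1])<147.5)
    pk=np.zeros(len(q),bool)
    for px in(-47.5,47.5):
        for py in(-95,0,95): pk|=(abs(q[:,0]-px)<38)&(abs(q[:,1]-py)<38)
    pen=np.where(pk,np.minimum.reduce([np.max([38-abs(q[:,0]-px),38-abs(q[:,1]-py)],axis=0)*0+np.minimum(38-abs(q[:,0]-px),38-abs(q[:,1]-py)).clip(0) for px in(-47.5,) for py in (0,)]),0)
    tot=0
    for px in(-47.5,47.5):
        for py in(-95,0,95): tot=tot+np.minimum(38-abs(q[:,0]-px),38-abs(q[:,1]-py)).clip(0,8)
    out=np.maximum(abs(q[:,0])-100,abs(q[:,1])-147.5).clip(0,8)
    return (tot+out).mean()
best=min((minimize(cost,[540+a,214+b,np.radians(12+t)],method='Nelder-Mead') for a in(-6,0,6) for b in(-6,0,6) for t in(-3,0,3)),key=lambda r:r.fun)
v=best.x; print(v[:2],np.degrees(v[2]),best.fun)
c,s=np.cos(v[2]),np.sin(v[2])
for px in(-47.5,47.5):
    for py in(-95,0,95): print(px,py,(v[:2]+np.array([[c,-s],[s,c]])@[px,py]).round(1))
E
```

```text
[[619.2 379.3]
 [687.4  95.3]
 [494.7  42.9]
 [423.  331.8]] [556.06971283 212.30810182]
292.1 103.5
199.7 15.2
297.7 -76.1
201.8 -166.4
P1 [580.4 322.3   6. ]
P2 [604.8 227.6   6. ]
[557.33229892 216.13262544] 13.940713109373867 0.33712054867471525
-47.5 -95 [534.1 112.5]
-47.5 0 [511.2 204.7]
-47.5 95 [488.3 296.9]
47.5 -95 [626.3 135.4]
47.5 0 [603.4 227.6]
47.5 95 [580.5 319.8]
```

Spare A is at (595,-140) and spare B at (434,-265), both with tops at about 121 mm. The tray fit is (557.3, 216.1) at 13.9°, and its predicted pocket centres match the four standing bottles. Empty pocket centres are P1 (580,320) and P2 (603,228). First I move above spare A with the jaws along the tray's y.

```bash
python3 -m pendant '[[[-1,0.03,-0.04,0,5],[-1,0.06,-0.08,0,10],[-1,0.09,-0.12,0,15],[-1,0.12,-0.16,0,20],[-1,0.15,-0.2,0,25],[-1,0.18,-0.24,0,30],[-1,0.21,-0.28,0,30],[-1,0.24,-0.32,0,30],[-1,0.27,-0.36,0,30],[-1,0.3,-0.41,0,30],[-1,0.33,-0.46,0,30],[-1,0.36,-0.51,0,30],[-1,0.39,-0.56,0,30],[-1,0.42,-0.6,0,30],[-1,0.45,-0.645,0,30],[-1,0.45,-0.645,-0.02,30],[-1,0.45,-0.645,-0.02,30],[-1,0.45,-0.645,-0.02,30]]]' 40
python3 - <<'E'
from h import *
cap('scene','s1');cap('top','t1');print(monitor.sense()['eef_pos'])
E
```

```text
time_s: 1.9
eef_pos: [594.7, -140.6, 210.3]
ee_rot: [-0.001, 0.616, 0.788, -0.0]
force: [0.4, 0.3, 0.0]
grip_width: 0.996
[ 594.83355309 -139.53521591  211.93968012]
```

View pics/s1.png

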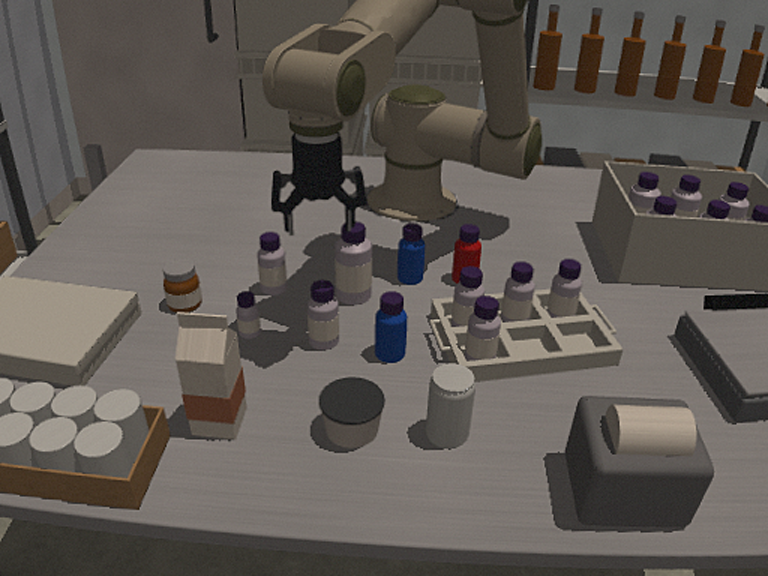

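The gripper (fingers at about (290,225) and (350,225)) sits centred over spare A, whose cap is at (322,290). Now I descend and grip.

```bash
python3 -m pendant '[[[-1,0,0,-0.03,0],[-1,0,0,-0.06,0],[-1,0,0,-0.09,0],[-1,0,0,-0.11,0],[-1,0,0,-0.13,0],[-1,0,0,-0.145,0],[-1,0,0,-0.157,0],[-1,0,0,-0.157,0],[1,0,0,-0.157,0],[1,0,0,-0.157,0],[1,0,0,-0.157,0],[1,0,0,-0.157,0],[1,0,0,-0.157,0],[1,0,0,-0.157,0],[1,0,0,-0.157,0],[1,0,0,-0.157,0]]]' 45
python3 - <<'E'
from h import *
cap('scene','s2');print(monitor.sense()['eef_pos'])
E
```

```text
time_s: 3.6
eef_pos: [595.5, -140.5, 55.5]
ee_rot: [0.001, 0.616, 0.788, 0.0]
force: [-1.0, 0.5, 6.4]
grip_width: 0.62
[ 595.53563633 -140.51762342   55.5320733 ]
```

View pics/s2.png

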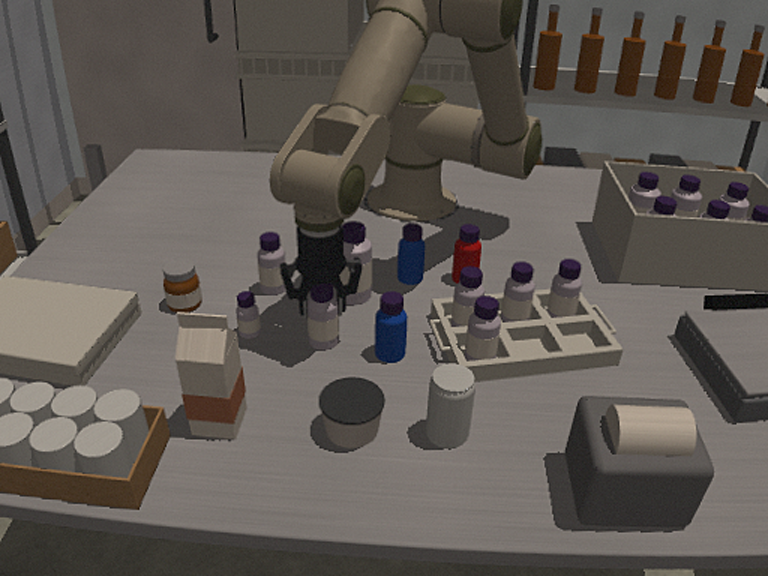

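The opening of 0.62 × 85 mm = 53 mm matches the 54 mm body. Next: lift and check.

```bash
python3 -m pendant '[[[1,0,0,0.005,0],[1,0,0,0.015,0],[1,0,0,0.03,0],[1,0,0,0.05,0],[1,0,0,0.075,0],[1,0,0,0.1,0],[1,0,0,0.125,0],[1,0,0,0.145,0],[1,0,0,0.155,0],[1,0,0,0.16,0],[1,0,0,0.16,0]]]'
python3 - <<'E'
from h import *
cap('scene','s3');print(monitor.sense()['eef_pos'])
E
```

```text
time_s: 4.75
eef_pos: [595.0, -140.4, 214.5]
ee_rot: [0.0, 0.616, 0.788, 0.0]
force: [0.3, 0.9, -2.1]
grip_width: 0.616
[ 594.7774646  -140.3069622   213.71826089]
```

View pics/s3.png

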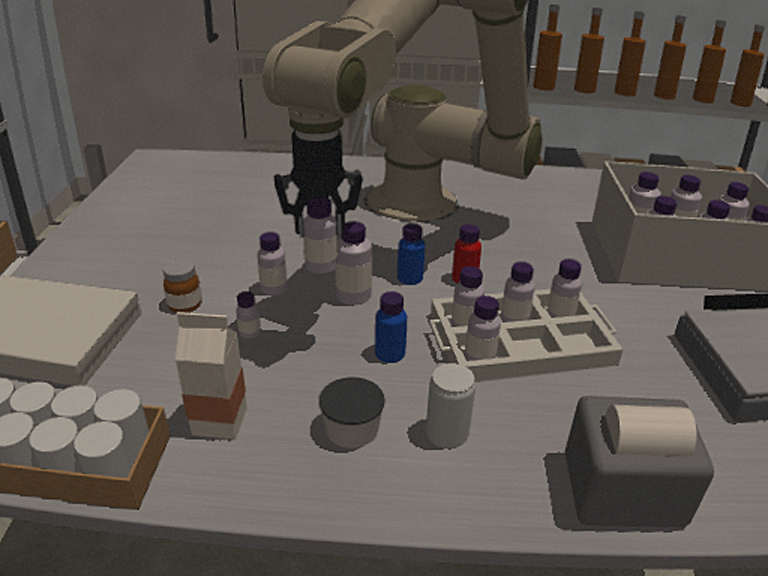

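Spare A hangs upright in the fingers (320,235). I carry it over P1.

```bash
python3 -m pendant '[[[1,0,0.01,0,0],[1,-0.001,0.03,0,0],[1,-0.002,0.06,0,0],[1,-0.003,0.09,0,0],[1,-0.004,0.12,0,0],[1,-0.005,0.15,0,0],[1,-0.006,0.18,0,0],[1,-0.007,0.21,0,0],[1,-0.008,0.24,0,0],[1,-0.009,0.27,0,0],[1,-0.01,0.3,0,0],[1,-0.011,0.33,0,0],[1,-0.012,0.36,0,0],[1,-0.013,0.39,0,0],[1,-0.014,0.42,0,0],[1,-0.0145,0.44,0,0],[1,-0.0145,0.453,0,0],[1,-0.0145,0.46,0,0],[1,-0.0145,0.46,0,0],[1,-0.0145,0.46,0,0]]]'
python3 - <<'E'
from h import *
cap('scene','s4');cap('top','t4');print(monitor.sense()['eef_pos'])
E
```

```text
time_s: 6.8
eef_pos: [580.6, 318.9, 214.2]
ee_rot: [0.0, 0.616, 0.788, -0.0]
force: [0.0, -0.9, -1.8]
grip_width: 0.618
[580.71641861 318.7182214  214.34838543]
```

View pics/s4.png

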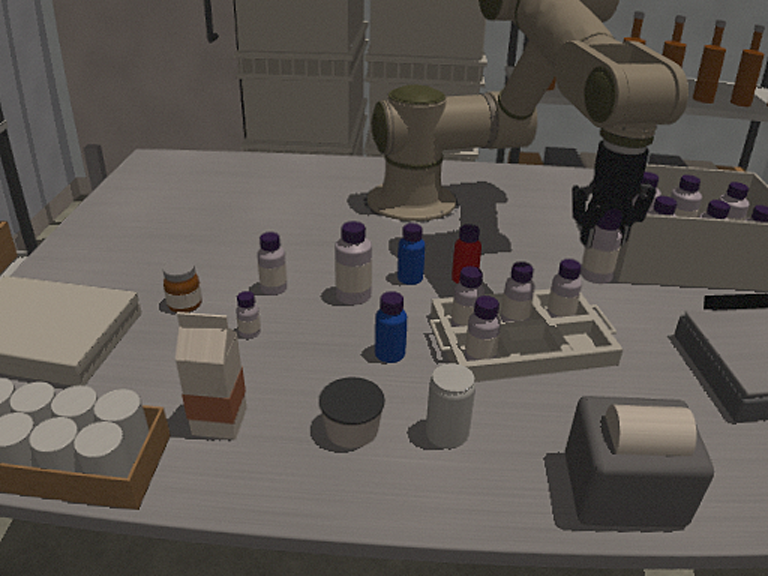

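View pics/t4.png

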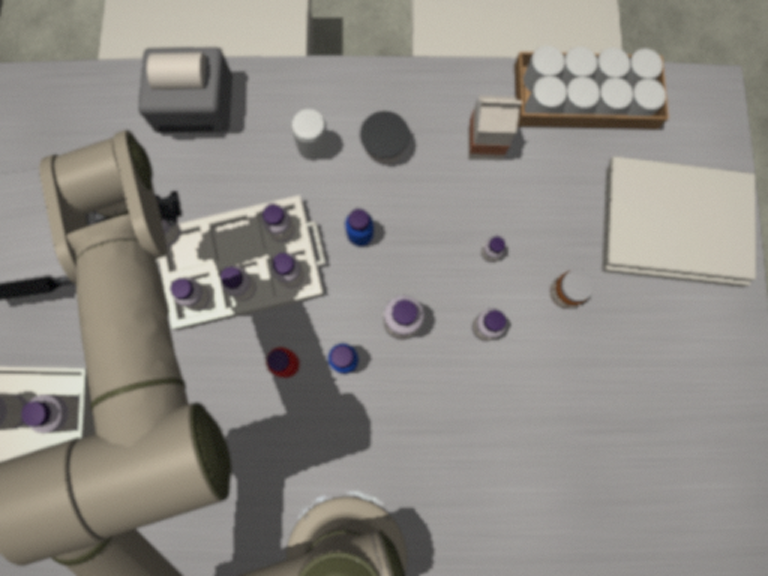

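The bottle is upright above P1 (scene view, held at (605,245)). I lower to just above the rim, then in.

```bash
python3 -m pendant '[[[1,0,0.001,-0.01,0],[1,0,0.001,-0.03,0],[1,0,0.001,-0.05,0],[1,0,0.001,-0.07,0],[1,0,0.001,-0.09,0],[1,0,0.001,-0.105,0],[1,0,0.001,-0.112,0],[1,0,0.001,-0.112,0]]]'
python3 - <<'E'
from h import *
p,d=cap('scene','s5');print(monitor.sense()['force'])
cv2.imwrite('pics/s5c.png',cv2.resize(p[120:270,280:440][:,:,::-1],None,fx=4,fy=4,interpolation=cv2.INTER_CUBIC))
E
```

```text
time_s: 7.7
eef_pos: [580.2, 320.4, 101.4]
ee_rot: [-0.0, 0.616, 0.788, -0.001]
force: [0.1, -0.3, -1.7]
grip_width: 0.622
[ 0.51355396 -1.36972248 -0.30463383]
```

View pics/s5c.png

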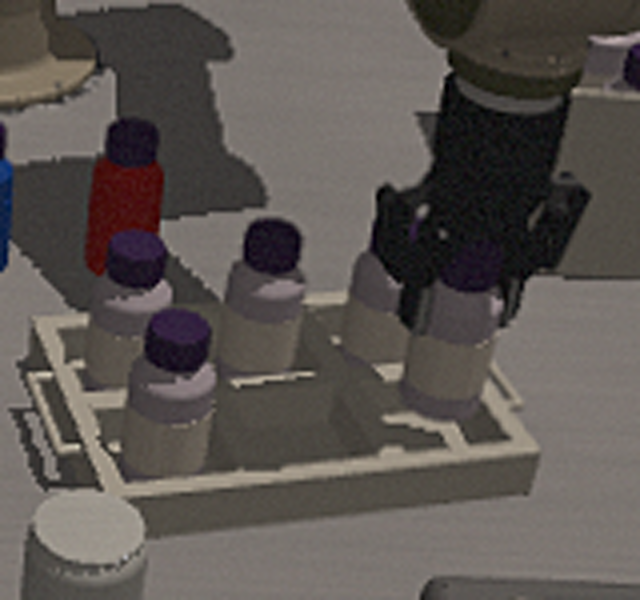

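The crop shows the bottle base at (450,410), just above P1's pocket and clear of bottle 3 at (370,300). I lower it in slowly.

```bash
python3 -m pendant '[[[1,0,0,-0.008,0],[1,0,0,-0.018,0],[1,0,0,-0.028,0],[1,0,0,-0.034,0],[1,0,0,-0.037,0],[1,0,0,-0.039,0],[1,0,0,-0.04,0],[1,0,0,-0.04,0],[1,0,0,-0.04,0]]]'
```

```text
time_s: 8.65
eef_pos: [580.6, 320.7, 62.6]
ee_rot: [0.0, 0.616, 0.788, 0.0]
force: [0.4, 0.3, -1.0]
grip_width: 0.616
```

```bash
python3 -m pendant '[[[1,0,0,-0.001,0],[1,0,0,-0.002,0],[1,0,0,-0.002,0],[1,0,0,-0.002,0]]]'; python3 - <<'E'
from h import *
print(monitor.sense()['force'],monitor.sense()['eef_pos'])
E
```

```text
time_s: 9.05
eef_pos: [580.9, 320.7, 61.6]
ee_rot: [0.001, 0.616, 0.788, 0.001]
force: [-1.5, -1.0, 5.8]
grip_width: 0.621
[-1.46957732 -0.98854839  5.82569996] [580.92245294 320.742701    61.61207004]
```

The force changed from −1 to +6 N, so the base is on the pocket floor. Release and rise.

```bash
python3 -m pendant '[[[0.1,0,0,0,0],[-0.3,0,0,0,0],[-0.6,0,0,0,0],[-0.8,0,0,0,0],[-0.8,0,0,0,0],[-0.8,0,0,0,0],[-0.8,0,0,0.01,0],[-0.8,0,0,0.03,0],[-0.8,0,0,0.06,0],[-0.8,0,0,0.1,0],[-1,0,0,0.14,0],[-1,0,0,0.16,0],[-1,0,-0.04,0.16,0],[-1,0,-0.08,0.16,0],[-1,0,-0.12,0.16,0],[-1,0,-0.16,0.16,0],[-1,0,-0.2,0.16,0]]]'
python3 - <<'E'
from h import *
p,d=cap('scene','s6');print(monitor.sense()['force'])
cv2.imwrite('pics/s6c.png',cv2.resize(p[120:270,280:440][:,:,::-1],None,fx=4,fy=4,interpolation=cv2.INTER_CUBIC))
E
```

```text
time_s: 10.75
eef_pos: [580.3, 119.1, 221.3]
ee_rot: [0.0, 0.616, 0.788, 0.0]
force: [1.4, -0.7, 0.0]
grip_width: 1.0
[ 1.04700434 -5.38396459  0.08201603]
```

View pics/s6c.png

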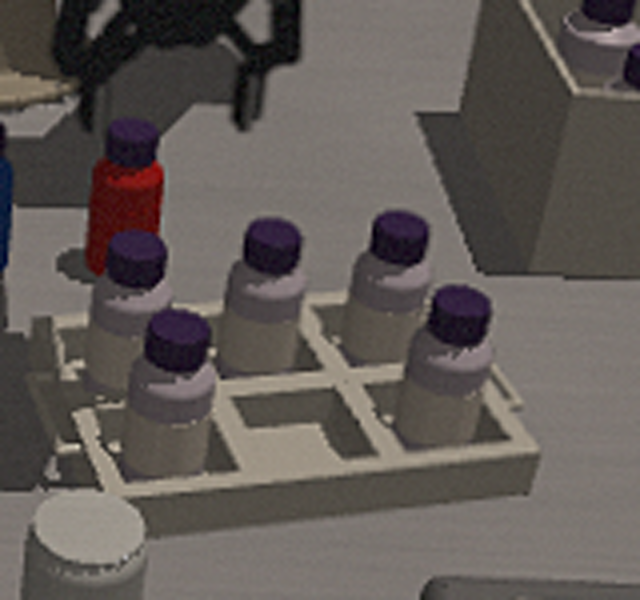

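P1 is filled: upright bottle at (445,390) in the crop, the other four untouched, P2 empty at (290,435). Now to spare B, turning the jaws to tray x.

```bash
python3 -m pendant '[[[-1,-0.01,-0.02,0,-8],[-1,-0.02,-0.05,0,-16],[-1,-0.03,-0.08,0,-24],[-1,-0.04,-0.11,0,-32],[-1,-0.05,-0.14,0,-40],[-1,-0.06,-0.17,0,-48],[-1,-0.07,-0.2,0,-56],[-1,-0.085,-0.23,0,-64],[-1,-0.1,-0.26,0,-72],[-1,-0.11,-0.29,0,-80],[-1,-0.12,-0.32,0,-88],[-1,-0.13,-0.35,0,-90],[-1,-0.14,-0.375,0,-90],[-1,-0.1465,-0.3855,0,-90],[-1,-0.1465,-0.3855,-0.03,-90],[-1,-0.1465,-0.3855,-0.05,-90],[-1,-0.1465,-0.3855,-0.05,-90]]]' 45
python3 - <<'E'
from h import *
cap('scene','s7');p,d=cap('top','t7');print(monitor.sense()['eef_pos'])
E
```

```text
time_s: 12.5
eef_pos: [433.2, -263.6, 168.6]
ee_rot: [-0.002, 0.993, 0.122, -0.001]
force: [-0.2, -0.3, 0.4]
grip_width: 1.0
[ 434.37436988 -264.68614885  171.27622612]
```

View pics/s7.png

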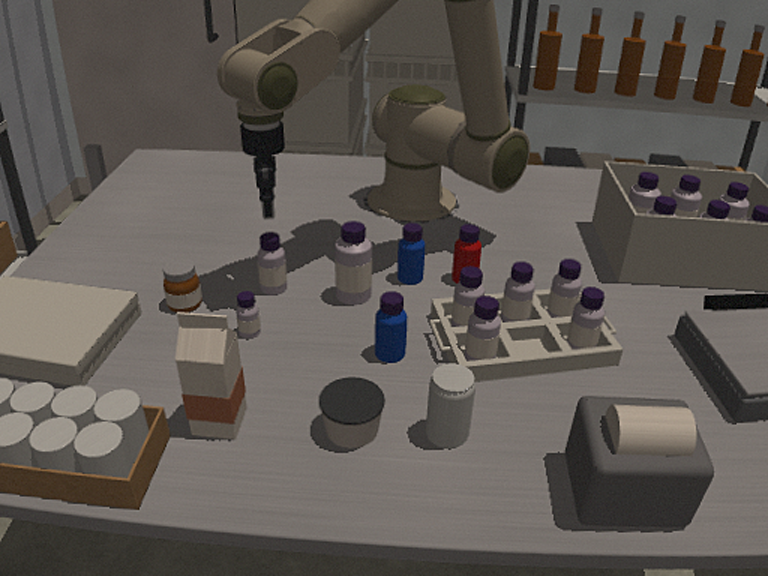

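View pics/t7.png

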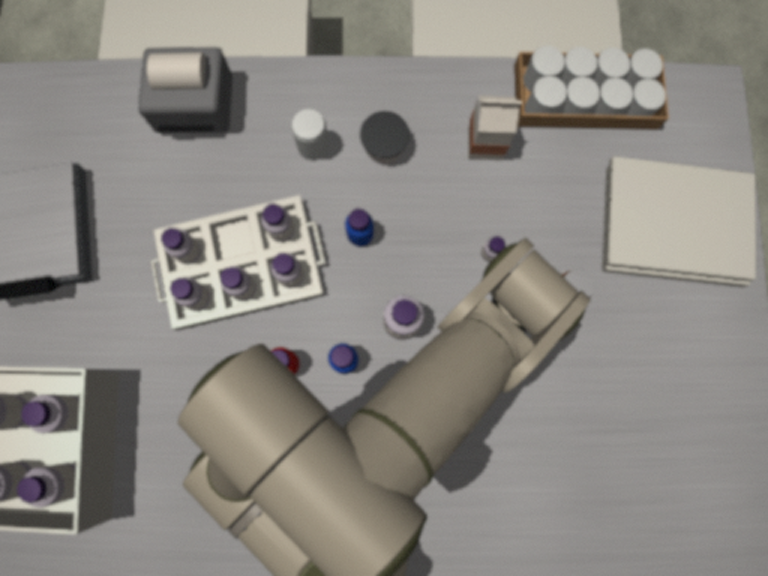

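Gripper is over spare B (fingers at (268,215), cap at (270,240)). Descend and grip.

```bash
python3 -m pendant '[[[-1,0,0,-0.02,0],[-1,0,0,-0.045,0],[-1,0,0,-0.07,0],[-1,0,0,-0.09,0],[-1,0,0,-0.105,0],[-1,0,0,-0.116,0],[-1,0,0,-0.116,0],[1,0,0,-0.116,0],[1,0,0,-0.116,0],[1,0,0,-0.116,0],[1,0,0,-0.116,0],[1,0,0,-0.116,0],[1,0,0,-0.116,0],[1,0,0,-0.116,0],[1,0,0,-0.116,0]]]' 45
```

```text
time_s: 14.1
eef_pos: [434.4, -265.3, 55.5]
ee_rot: [0.001, 0.993, 0.122, 0.0]
force: [-1.4, 0.8, 5.7]
grip_width: 0.619
```

```bash
python3 -m pendant '[[[1,0,0,0.005,0],[1,0,0,0.015,0],[1,0,0,0.03,0],[1,0,0,0.05,0],[1,0,0,0.075,0],[1,0,0,0.1,0],[1,0,0,0.125,0],[1,0,0,0.15,0],[1,0,0,0.165,0],[1,0,0,0.17,0],[1,0,0,0.17,0]]]'
python3 - <<'E'
from h import *
cap('scene','s8')
E
```

```text
time_s: 15.2
eef_pos: [434.0, -264.9, 224.8]
ee_rot: [0.0, 0.993, 0.122, 0.0]
force: [-0.8, -0.1, -2.0]
grip_width: 0.612
```

View pics/s8.png

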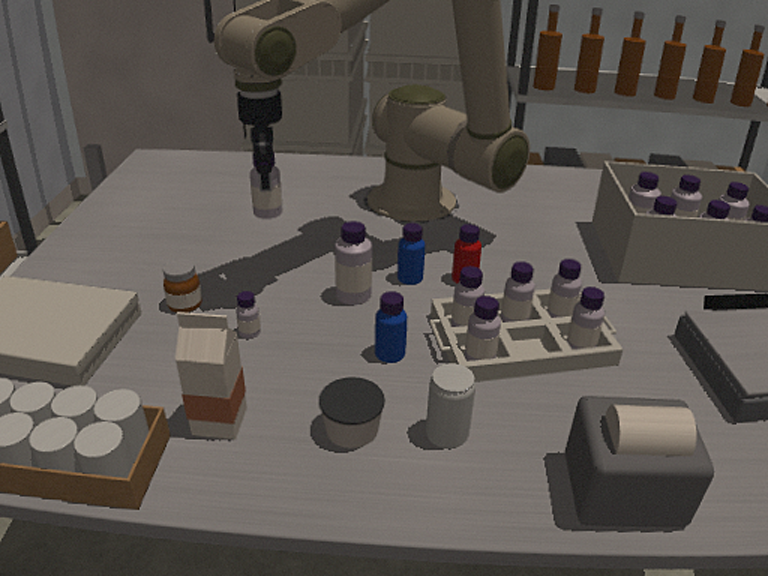

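Spare B is held upright (265,195). I carry it to P2, going outward in x first to pass clear of the big bottle.

```bash
python3 -m pendant '[[[1,0.015,0.005,0,0],[1,0.035,0.015,0,0],[1,0.06,0.03,0,0],[1,0.085,0.05,0,0],[1,0.11,0.075,0,0],[1,0.13,0.1,0,0],[1,0.145,0.13,0,0],[1,0.155,0.16,0,0],[1,0.165,0.19,0,0],[1,0.169,0.22,0,0],[1,0.169,0.255,0,0],[1,0.169,0.29,0,0],[1,0.169,0.325,0,0],[1,0.169,0.36,0,0],[1,0.169,0.395,0,0],[1,0.169,0.43,0,0],[1,0.169,0.46,0,0],[1,0.169,0.48,0,0],[1,0.169,0.49,0,0],[1,0.169,0.4925,0,0]]]'
python3 -m pendant '[[[1,0,0,0,0],[1,0,0,-0.01,0],[1,0,0,-0.03,0],[1,0,0,-0.05,0],[1,0,0,-0.07,0],[1,0,0,-0.09,0],[1,0,0,-0.105,0],[1,0,0,-0.115,0],[1,0,0,-0.12,0],[1,0,0,-0.12,0]]]'
python3 - <<'E'
from h import *
p,d=cap('scene','s9');print(monitor.sense()['force'])
cv2.imwrite('pics/s9c.png',cv2.resize(p[120:270,280:440][:,:,::-1],None,fx=4,fy=4,interpolation=cv2.INTER_CUBIC))
E
```

```text
time_s: 17.25
eef_pos: [602.7, 228.1, 223.2]
ee_rot: [0.0, 0.993, 0.122, -0.001]
force: [0.0, 0.2, -1.2]
grip_width: 0.616
time_s: 18.25
eef_pos: [602.9, 227.2, 103.8]
ee_rot: [0.0, 0.993, 0.121, -0.0]
force: [-0.3, -0.4, -1.5]
grip_width: 0.618
[ 0.57352224  0.88832245 -1.27783492]
```

View pics/s9c.png

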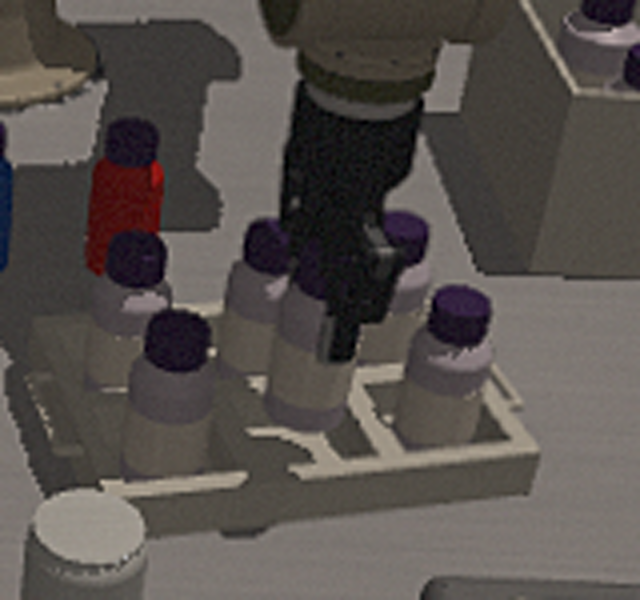

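The base (310,415 in the crop) is over P2 and clear of its neighbours. Lower in.

```bash
python3 -m pendant '[[[1,0,0,-0.008,0],[1,0,0,-0.018,0],[1,0,0,-0.028,0],[1,0,0,-0.035,0],[1,0,0,-0.039,0],[1,0,0,-0.041,0],[1,0,0,-0.043,0],[1,0,0,-0.044,0],[1,0,0,-0.044,0],[1,0,0,-0.044,0]]]'; python3 - <<'E'
from h import *
print(monitor.sense()['force'],monitor.sense()['eef_pos'])
E
```

```text
time_s: 19.3
eef_pos: [603.2, 227.7, 61.5]
ee_rot: [-0.0, 0.993, 0.122, 0.0]
force: [-4.4, -0.7, 5.8]
grip_width: 0.619
[-4.36067272 -0.69274082  5.7650217 ] [603.17275137 227.73166145  61.51575416]
```

Same contact signature as before (z 61.5, +6 N). I release with limited opening, then rise and retreat.

```bash
python3 -m pendant '[[[0.1,0,0,0,0],[-0.2,0,0,0,0],[-0.5,0,0,0,0],[-0.6,0,0,0,0],[-0.6,0,0,0,0],[-0.6,0,0,0,0],[-0.6,0,0,0.01,0],[-0.6,0,0,0.03,0],[-0.6,0,0,0.06,0],[-0.6,0,0,0.1,0],[-0.6,0,0,0.14,0],[-0.6,0,0,0.17,0],[-0.6,-0.02,-0.04,0.18,0],[-0.6,-0.04,-0.08,0.18,0],[-0.6,-0.06,-0.12,0.18,0],[-0.6,-0.08,-0.16,0.18,0],[-0.6,-0.1,-0.2,0.18,0],[-0.6,-0.12,-0.24,0.18,0],[-0.6,-0.12,-0.24,0.18,0],[-0.6,-0.12,-0.24,0.18,0]]]'
python3 - <<'E'
from h import *
p,d=cap('scene','s10')
cv2.imwrite('pics/s10c.png',cv2.resize(p[120:270,280:440][:,:,::-1],None,fx=4,fy=4,interpolation=cv2.INTER_CUBIC))
p,d=cap('top','t10');C=cloud('top',d)
m=((p[:,:,2].astype(int)-p[:,:,1]>15)&(p[:,:,0].astype(int)-p[:,:,1]>2)).astype(np.uint8)
n,l,st,ce=cv2.connectedComponentsWithStats(m); a=np.radians(13.94);c,s=np.cos(a),np.sin(a)
for i in range(1,n):
    if st[i,4]<40: continue
    q=C[l==i]; zz=np.percentile(q[:,2],70); t=q[abs(q[:,2]-zz)<4].mean(0)
    print(ce[i].round(0),zz.round(1),t.round(1),'tray',((t[:2]-[557.3,216.1])@np.array([[c,-s],[s,c]])).round(1))
E
```

```text
time_s: 21.3
eef_pos: [483.0, -12.8, 241.1]
ee_rot: [0.0, 0.993, 0.121, 0.001]
force: [0.7, 1.2, -0.7]
grip_width: 0.803
[182. 143.] 127.5 [625.3 133.6 126.7] tray [ 46.1 -96.5]
[148. 151.] 126.9 [601.6 225.7 126.2] tray [45.3 -1.4]
[114. 159.] 126.8 [580.5 317.8 126.1] tray [47.  93.2]
[331. 162.] 83.0 [ 581.7 -278.6   82.4] tray [ -95.5 -486. ]
[154. 185.] 127.2 [508.2 206.1 126.4] tray [-50.1   2.1]
[121. 192.] 126.7 [488.  296.1 126.1] tray [-48.   94.3]
[269. 208.] 156.3 [ 442.4 -102.9  155.6] tray [-188.4 -281.9]
[ 22. 275.] 161.7 [260.8 537.  161. ] tray [-210.4  382.9]
[ 20. 326.] 161.1 [131.9 536.4 160.4] tray [-335.7  413.4]
```

View pics/s10c.png

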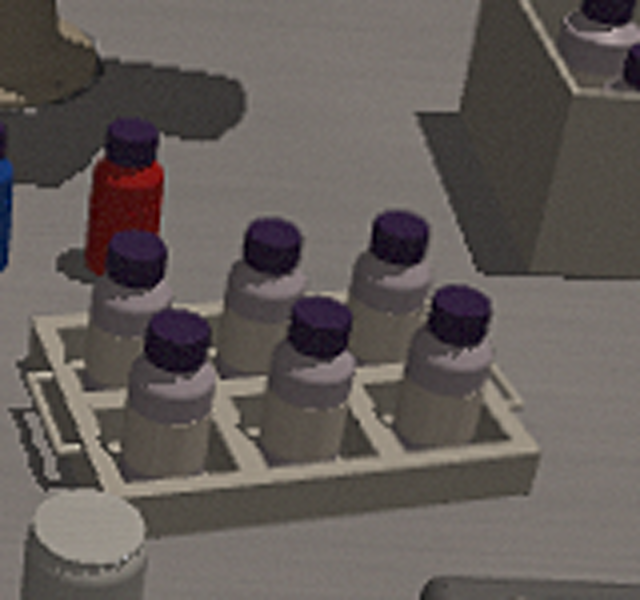

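View pics/t10.png

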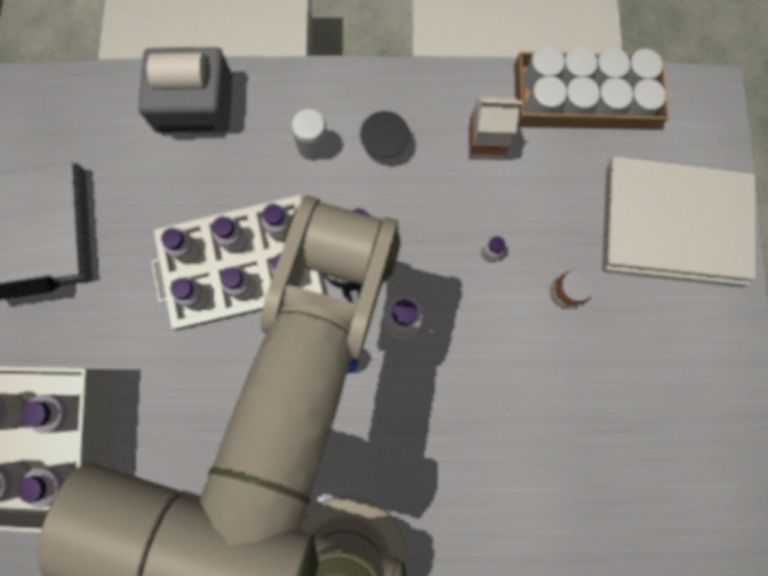

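All six pockets hold an upright bottle with its top at about 127 mm (6 + 120 expected). The arm is well clear, so I hand in.

```bash
python3 - <<'E'
from h import *
print(order.finish_job(), monitor.sense()['time_s'])
E
```

```text
the job is handed in; nothing more can be done
the job is handed in; nothing more can be done
```

Both spare bottles now stand in the two pockets that were empty, and I handed the job in after about 21 s of the 64 s allowed. I gripped each spare by its body and lowered it until the wrist force showed it touching the pocket floor (about 6 N). Only then did I release it and pull the arm clear.

- **Final pictures:** all six pockets hold an upright white bottle. The two placed bottles sit at (47, 93) and (45, -1) mm in the tray frame. Their caps read about 127 mm high against an expected 126 mm, so they are fully down.
- **Bottles already in the tray:** the three I could measure had moved by about 1 mm at most, which is measurement noise. The fourth was hidden from the top camera by the arm, and the scene view shows it upright in its pocket.
- **Failed checks:** none of the checks failed or disagreed. The hand-in gives no verdict.

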